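Lock the gland turntable with its bar

TASK

Lock the small assembly turntable so that the cable gland standing on it can be tightened: push the red peg round until the slot in the blue collar faces the locking bar, then push the bar's red head until the bar has gone through the slot and the head rests against the grey guide. Only push: do not lift the bar out of its guide, and leave the loose gland, locknut and pen where they are.

Things in the scene. Friction and masses are not known exactly. Their poses are not given: they have to be found in the camera images.
- base: fixed aluminium base plate, 236 x 136 x 10 mm, on the bench. Its origin lies on the bench surface under the turntable's upright pivot; its +x axis is the direction in which the bar is pushed, z is up. The plate reaches from x = -154 to +82 mm, y = -68 to +68 mm
- turntable (a joint): angle of the turntable about the base's z axis, counter-clockwise from above, rad. The slot faces the bar at 0 and at 6.283 (a whole turn); at angle q the slot lies in the direction q + pi and the red peg in the direction q from the base's x axis. It starts between 0.9 and 5.38, can be turned either way past 0 or 6.283 and stays where it is left (about 0.12 N m of friction)
- slot (a point): middle of the slot in the blue collar, 53 mm from the pivot, 28 mm above the bench. The collar is a ring 124 mm across outside and 88 mm inside, from 18 to 38 mm above the bench on the aluminium disc; the slot is a gap 21 mm wide right through the ring wall and is the only one. A cable gland (about 53 mm across, top 82 mm above the bench) stands fixed on the middle of the disc and turns with it
- peg (a point): red upright peg on top of the collar opposite the slot, 53 mm from the pivot: 14 mm diameter, from 38 to 66 mm above the bench (a dark foot 19 mm across reaches to 42 mm); this point is on its axis, 52 mm above the bench. Push it round with the fingertips
- guide (a point): rear end of the fixed grey guide on the base plate, 130 mm from the pivot, 28 mm above the bench. The guide reaches from there to 70 mm from the pivot, 51 mm wide, top 36 mm (screw heads 38 mm) above the bench: an open-topped channel 19 mm wide with its floor 20 mm above the bench; the floor runs on behind it as a flat ledge to 148 mm from the pivot
- bar_tip (a point): front end of the loose steel locking bar, which lies in the guide: 16 mm wide, 14 mm high, with a tapered round tip, about 0.2 kg. This point is on its middle line, 27 mm above the bench, 90 mm ahead of the front face of its red head. It starts 72 to 80 mm from the pivot (outside the collar), and lies 40 mm from the pivot when the bar is home
- bar_head (a point): middle of the rear face of the bar's red head (30 mm wide, 28 mm high, 10 mm thick, from 20 to 48 mm above the bench), 100 mm behind the tip, 34 mm above the bench: push here, along the base's +x axis. Home, this face is 140 mm from the pivot, and the head's front face rests against the guide
- gland_mid (a point): centre of a loose pale metal cable gland with blue inside, 56 x 46 x 40 mm, lying on the bench beside the guide: leave it
- locknut_mid (a point): centre of a loose pale hexagonal locknut ring, 64 x 73 x 10 mm, lying on the bench beside the turntable: leave it
- pen_mid (a point): centre of a loose white and blue marker pen, 131 mm long, 13 mm thick, lying on the bench beyond the turntable: leave it
Not all that is in view belongs to the job. There is more than one size of the part that bears bar_tip; the job needs the largest.

How it is judged:
By the outcome, as a careful person would: the job done as asked, in the order asked, and still so for the second after the job is handed in, with the robot touching nothing.
It also fails if it takes over 54 s, if anything falls off the work surface, if the arm or the gripper's body presses on something with over 40 N, if the wrist force passes 120 N, or if a joint passes its speed limit or range.

ROBOT

A 6-joint arm with a two-finger parallel gripper is mounted at the origin on a cart in front of the work surface, level with it; the furniture and walls round the work are solid. World frame = base frame: x ahead of the robot, y to its left, z up, the work surface at z = 0. Lengths are in m, angles in degrees, forces in N, time in s.
With the tool pointing down it reaches from about 0.325 to 0.85 m from the base axis. Payload 15.5 kg.
Tool frame: the origin (TCP) lies midway between the tips of the shut fingers; the grasp point (between the pads) lies 19 mm behind it; z points along the fingers, y is the line along which they close (so a half turn about z gives the same grasp; the last joint's range is limited). The gripper opens to 91 mm and grips with 3 to 60 N. Pads are 32 mm wide; open, the fingers measure 118 mm over their backs; the gripper's body (76 mm by 178 mm) begins 60 mm behind the grasp point.
Start: joints at [-80.701, 28.281, 77.091, -0, 74.628, -5.472], TCP at [0.159, -0.604, 0.214] pointing down, gripper open.
Joint ranges: [-166.48, 166.48], [-47.26, 123.95], [12.59, 153.08], [-70.14, 250.14], [6.76, 159.57], [-176.63, 176.63]. Speed limits (degrees/s): [108.29, 108.29, 147.25, 172.46, 172.46, 172.46].

INTERFACE

Orientations are given as a 3x3 rotation matrix whose columns are the frame's x, y, z axes.
In Python, from bench import ctrl gives the robot as it stands. The module is installed in compiled form; this text tells all that it offers. Calls block until the motion is done:
- ctrl.goto(position, orientation): joint-space move of the TCP to a pose.
- ctrl.move_l(position, vel=0.15, ori=None, contact_N=None): straight line of the TCP; ori=None keeps the orientation; vel is the mean speed in m/s. With contact_N (N) it stops when the force on the tool has changed by that much, and returns True; else False.
- ctrl.movej(angles): joint-space move.
- ctrl.command_gripper(opening): opening from 0.0 (shut) to 1.0 (fully open); the grip force is fixed at half the most; returns when the fingers have stopped.
- ctrl.sleep(seconds).
- ctrl.ik(position, orientation): joint angles nearest the present ones, or None.
- ctrl.read_camera(name): name is "side" or "top" or "wrist"; returns the picture (480x640x3 uint8, blue, green, red); there is no depth.
- ctrl.camera_params(name): a dict with "fx", "fy", "cx", "cy" (pixels), "D" ([k1, k2, p1, p2, k3] as OpenCV has them; the pictures are not rectified), "pose" (4x4, takes a point from camera to world coordinates); the wrist camera has in their place "T_tool_cam" (4x4, takes a point from camera to tool coordinates, whose origin is the TCP and whose axes are the flange's). Camera axes: x right, y up, looking along -z (the intrinsics and any distortion apply to the point x, -y, -z); pixel columns grow to the right and rows downward; lengths in m; the calibration is good to about 2 mm. A picture is of the moment at which its call begins: read the wrist's pose just before it. camera_params takes no time and is no camera call.
A pose or a line that the arm cannot do raises ctrl.MotionError and nothing moves.
- ctrl.sign_off(): hands the job in; it is judged then, once.
Readings, each from a call of its own:
- ctrl.current_t(): time.
- ctrl.current_q(): joint angles.
- ctrl.current_dq(): joint speeds.
- ctrl.current_effort(): joint torques, N m.
- ctrl.current_tool_pos(): TCP position.
- ctrl.current_eef_rot(): TCP orientation.
- ctrl.current_contact_force(): force on the tool from outside, world axes, zero at the start.
- ctrl.current_wrist_torque(): the same for the moment, N m.
- ctrl.current_grip_width(): opening from 0.0 (shut) to 1.0 (fully open).
- ctrl.current_grasp_force(): force on a finger pad.
Only numpy, scipy, OpenCV 4.12 (cv2) and the standard library are available. Lean on these libraries where they do the work, as an engineer would, in place of code of your own. Each camera call takes 0.05 s, during which the arm holds its last target. There are 200 camera calls.

## Working session

There is one attempt and no reset: what is moved stays moved. The work goes in short steps, each a Python script; the robot and the scene stay as the last script left them, time stands still between calls to the robot, and variables do not carry over. Pictures are saved under pics/ and viewed, at most 10 in all, crops included, and the job is handed in when it is done.

```bash
mkdir -p pics; python3 - <<'E'
from bench import ctrl
import cv2,numpy as np
for n in("side","top"):
    im=ctrl.read_camera(n); cv2.imwrite(f"pics/{n}0.png",im); p=ctrl.camera_params(n); print(n,p)
print(ctrl.camera_params("wrist"),ctrl.current_t(),ctrl.current_eef_rot())
E
```

```text
side {'fx': 492.16307645391873, 'fy': 492.16307645391873, 'cx': 316.9312829097769, 'cy': 231.80030197672005, 'D': array([-0.10422641,  0.        ,  0.        ,  0.        ,  0.        ]), 'pose': array([[-0.94646076,  0.22031871, -0.23594851,  0.26974254],
       [-0.32251884, -0.61383826,  0.72054437,  0.86913198],
       [ 0.01391518,  0.75806481,  0.65203076,  0.6303333 ],
       [ 0.        ,  0.        ,  0.        ,  1.        ]])}
top {'fx': 616.2344871435919, 'fy': 616.2344871435919, 'cx': 328.37507940213374, 'cy': 241.17316890676767, 'D': array([-0.09672712,  0.        ,  0.        ,  0.        ,  0.        ]), 'pose': array([[-1.02676195e-02,  9.85428162e-01, -1.69781959e-01,
         3.09605648e-01],
       [-9.99947234e-01, -1.00634492e-02,  2.06306661e-03,
         2.32294445e-01],
       [ 3.24411820e-04,  1.69794183e-01,  9.85479492e-01,
         1.06735751e+00],
       [ 0.00000000e+00,  0.00000000e+00,  0.00000000e+00,
         1.00000000e+00]])}
{'fx': 353.20302111943045, 'fy': 353.20302111943045, 'cx': 323.8825805903359, 'cy': 244.8027325546789, 'D': array([-0.01366136,  0.        ,  0.        ,  0.        ,  0.        ]), 'T_tool_cam': array([[-2.19443578e-04,  9.62408121e-01,  2.71607366e-01,
         7.63200129e-02],
       [ 9.99999599e-01,  4.46906783e-04, -7.75616767e-04,
         3.03656865e-04],
       [-8.67843050e-04,  2.71607087e-01, -9.62407833e-01,
        -1.70693883e-01],
       [ 0.00000000e+00,  0.00000000e+00,  0.00000000e+00,
         1.00000000e+00]])} 0.1 [[ 9.66941741e-01  2.54997315e-01 -1.99468356e-04]
 [ 2.54997378e-01 -9.66941132e-01  1.08822898e-03]
 [ 8.46213095e-05 -1.10311793e-03 -9.99999388e-01]]
```

View pics/top0.png

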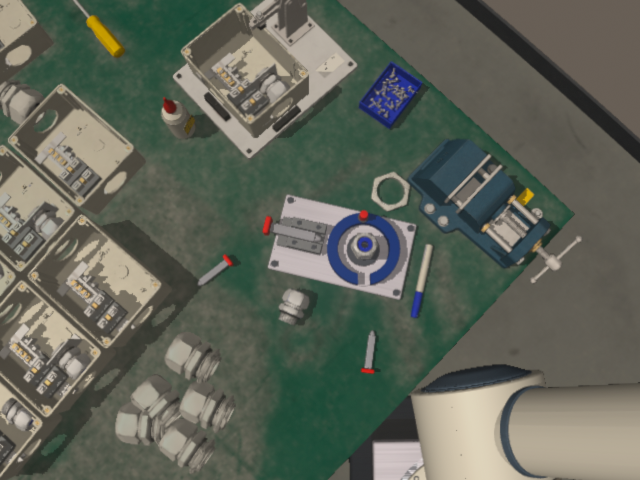

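View pics/side0.png

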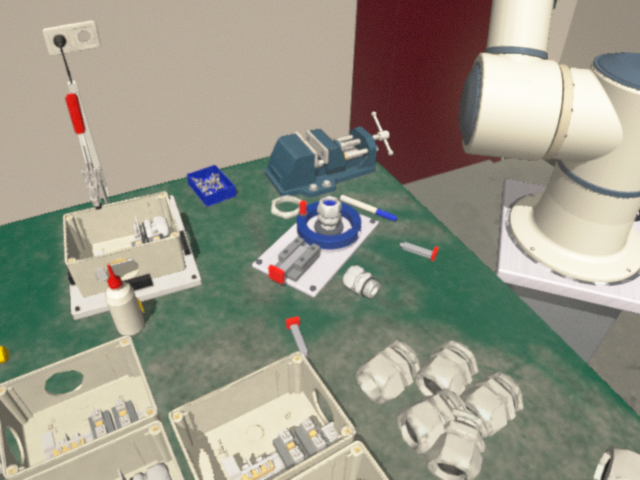

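The top view shows the peg at (364,215), the slot at about (364,280) and the bar head in the guide at (267,226). Possible mistakes for the bar are the loose red-headed bars at (228,262) and (369,370). Other red is the glue cap at (168,104). I choose the bar lying in the guide, the longest of the three, and check it in a close crop.

```bash
cat > h.py <<'E'
from bench import ctrl
import cv2,numpy as np
def ray(n,uv,z,pose=None):
    p=ctrl.camera_params(n); K=np.array([[p['fx'],0,p['cx']],[0,p['fy'],p['cy']],[0,0,1]])
    q=cv2.undistortPoints(np.array(uv,float).reshape(-1,1,2),K,p['D'])[:,0]
    T=p['pose'] if pose is None else pose
    d=np.c_[q[:,0],-q[:,1],-np.ones(len(q))]@T[:3,:3].T; o=T[:3,3]
    return o+d*((z-o[2])/d[:,2])[:,None]
def proj(n,P,pose=None):
    p=ctrl.camera_params(n); K=np.array([[p['fx'],0,p['cx']],[0,p['fy'],p['cy']],[0,0,1]])
    T=p['pose'] if pose is None else pose
    c=(np.atleast_2d(P)-T[:3,3])@T[:3,:3]; c=c*[1,-1,-1]
    return cv2.projectPoints(c,np.zeros(3),np.zeros(3),K,p['D'])[0][:,0]
def red(im):
    h=cv2.cvtColor(im,cv2.COLOR_BGR2HSV); return (((h[...,0]<8)|(h[...,0]>172))&(h[...,1]>150)&(h[...,2]>80)).astype(np.uint8)
def blue(im):
    h=cv2.cvtColor(im,cv2.COLOR_BGR2HSV); return ((h[...,0]>105)&(h[...,0]<125)&(h[...,1]>130)&(h[...,2]>60)).astype(np.uint8)
E
python3 - <<'E'
from h import *
im=cv2.imread("pics/top0.png")
cv2.imwrite("pics/crop0.png",cv2.resize(im[170:320,240:440],None,fx=4,fy=4,interpolation=cv2.INTER_CUBIC))
r=red(im); n,l,s,c=cv2.connectedComponentsWithStats(r)
for i in range(1,n):
    if s[i,4]>15: print("red",s[i],c[i].round(1))
b=blue(im); n,l,s,c=cv2.connectedComponentsWithStats(b)
for i in range(1,n):
    if s[i,4]>100: print("blue",s[i],c[i].round(1))
h=cv2.cvtColor(im,cv2.COLOR_BGR2HSV); w=((h[...,1]<40)&(h[...,2]>140)).astype(np.uint8)
w[:185]=0;w[310:]=0;w[:,:255]=0;w[:,425:]=0
g=((h[...,0]>60)&(h[...,0]<95)&(h[...,1]>80)).astype(np.uint8)
x=1-g; x[:185]=0;x[310:]=0;x[:,:255]=0;x[:,425:]=0
n,l,s,c=cv2.connectedComponentsWithStats(w)
i=1+np.argmax(s[1:,4]);cn=np.vstack(cv2.findContours((l==i).astype(np.uint8),0,1)[0])
hu=cv2.convexHull(cn); print("hull",hu[:,0].tolist()); print(cv2.boxPoints(cv2.minAreaRect(hu)))
bx=cv2.boxPoints(cv2.minAreaRect(hu)); P=ray("top",bx,.01); print(P,np.linalg.norm(np.diff(P,axis=0),axis=1))
E
```

```text
red [163  97  10  16  79] [167.2 106.3]
red [360 210   8  10  64] [363.3 214.6]
red [263 216   9  19 108] [266.7 224.9]
red [223 255  10  11  54] [227.5 259.9]
red [361 368  14   6  57] [367.3 370.5]
blue [ 359   62   63   67 1487] [389.8  94.5]
blue [328 214  32  70 817] [340.9 248.3]
blue [366 214  34  70 844] [385.2 247. ]
blue [358 238  14  13 118] [364.6 243.8]
blue [411 292  12  26 185] [416.1 304.1]
hull [[392, 219], [405, 222], [408, 223], [410, 224], [413, 231], [413, 235], [412, 240], [407, 263], [403, 281], [400, 294], [399, 298], [395, 298], [386, 296], [298, 275], [269, 268], [268, 267], [268, 265], [272, 249], [275, 238], [276, 236], [277, 235], [390, 219]]
[[267.17413 268.57864]
 [284.34827 194.15729]
 [416.028   224.54492]
 [398.85388 298.96628]]
[[0.44475031 0.33643428 0.01      ]
 [0.57682189 0.30697026 0.01      ]
 [0.51977787 0.07613678 0.01      ]
 [0.3898426  0.11010298 0.01      ]] [0.13531825 0.23777746 0.13430144]
```

View pics/crop0.png

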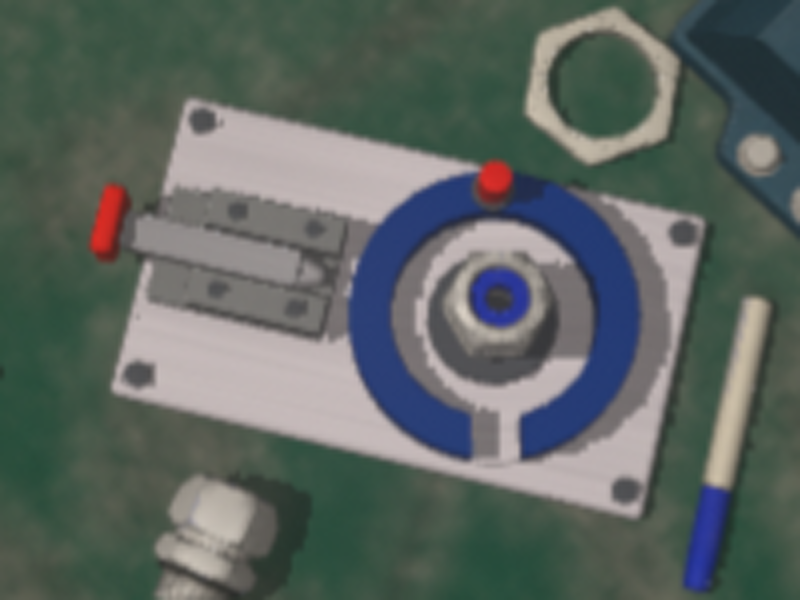

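The crop confirms it: the long bar lies in the guide, with its head at crop (108,222) and tip at crop (320,270). The peg is at crop (495,182) and the slot at crop (495,430). The plate corners are clear at crop (187,98), (705,217), (643,520) and (112,390).

```bash
python3 - <<'E'
from h import *
im=cv2.imread("pics/top0.png")
cr=np.array([[187,98],[705,217],[643,520],[112,390]])/4+[239.6,169.6]
P=ray("top",cr,.01)[:,:2]; B=np.array([[-154,68],[82,68],[82,-68],[-154,-68]])/1e3
mb,mp=B.mean(0),P.mean(0); U,S,V=np.linalg.svd((B-mb).T@(P-mp)); R=(U@V).T
o=mp-R@mb; print("yaw",np.degrees(np.arctan2(R[1,0],R[0,0])),"o",o,"resid",((P-o)@R-B).round(4).tolist())
b=blue(im); n,l,s,c=cv2.connectedComponentsWithStats(b)
m=np.isin(l,[i for i in range(1,n) if s[i,4]>600 and s[i,1]>180]).astype(np.uint8)
hu=cv2.convexHull(np.vstack(cv2.findContours(m,0,1)[0]))[:,0]
Q=ray("top",hu,.038)[:,:2]
A=np.c_[2*Q,np.ones(len(Q))]; x=np.linalg.lstsq(A,(Q**2).sum(1),rcond=None)[0]
print("collar",x[:2],np.sqrt(x[2]+x[:2]@x[:2]))
pe=ray("top",[363.3,213.5],.062)[0,:2]
hd=ray("top",[266.7,224.9],.045)[0,:2]
for nm,p in(("peg",pe),("head",hd)):
    for oo in(o,x[:2]): d=R.T@(p-oo); print(nm,p,d,np.hypot(*d),np.degrees(np.arctan2(d[1],d[0])))
# side check of peg/head reds
si=cv2.imread("pics/side0.png"); n,l,s,c=cv2.connectedComponentsWithStats(red(si))
for i in range(1,n):
    if s[i,4]>15: print(s[i],c[i].round(1))
for p,z in((pe,.055),(hd,.034)): print("exp side",proj("side",[*p,z]))
for z in(.06,.1,.14): print(z,proj("side",ray("top",[[455,140],[415,172],[440,222]],z)).round().tolist())
E
```

```text
yaw -103.99123101946427 o [0.4747844  0.17084484] resid [[0.0007, -0.001], [-0.0015, -0.0003], [0.0002, -0.0002], [0.0007, 0.0015]]
collar [0.47436982 0.17137963] 0.060788928827287446
peg [0.52908946 0.17141192] [-0.01367977  0.05255687] 0.054308022404552 104.58951820177153
peg [0.52908946 0.17141192] [-0.01326108  0.05308845] 0.05471964747221355 104.0250387292469
head [0.5147604  0.33427081] [-0.1682427  -0.00072203] 0.16824425207140964 -179.75411169784016
head [0.5147604  0.33427081] [-0.16782401 -0.00019045] 0.167824119291971 -179.93497862014868
[  357     0   134   153 10374] [414.3  56.3]
[ 66  94  19  40 420] [ 74.8 112.7]
[398 138   8  12  23] [402.1 143.8]
[416 145   9  12  32] [418.9 150.6]
[299 201   7  13  77] [302.5 207. ]
[431 247   7  14  57] [434.1 253.1]
[108 265  14  24 188] [113.3 279.5]
[269 265  15  19 208] [276. 274.]
[286 317  14  12 110] [292.  321.4]
exp side [[302.03178718 205.97929415]]
exp side [[276.94522482 273.00548869]]
0.06 [[273.0, 150.0], [284.0, 172.0], [330.0, 170.0]]
0.1 [[276.0, 137.0], [288.0, 158.0], [333.0, 156.0]]
0.14 [[280.0, 123.0], [292.0, 143.0], [337.0, 142.0]]
```

```bash
cat >> h.py <<'E'
piv=np.array([.4746,.1711]); yaw=np.radians(-104.0)
def fr(q):
    a=yaw+q; return np.array([np.cos(a),np.sin(a)]),np.array([-np.sin(a),np.cos(a)])
def rot(q,s):
    er,et=fr(q); y=np.r_[s*et,0]; z=np.array([0,0,-1.]); return np.c_[np.cross(y,z),y,z]
def tp(q,d,z): er,et=fr(q); return np.r_[piv+.053*er+d*et,z]
E
cat > a.py <<'E'
from h import *
for s in(1,-1):
    print(s,[None if (k:=ctrl.ik(tp(np.radians(q),.021,.048),rot(np.radians(q),s))) is None else k[[0,5]].round().tolist() if hasattr(k,'round') else [round(k[0]),round(k[5])] for q in(104,60,0)])
E
python3 a.py
```

```text
1 [[14.0, -76.0], [10.0, -36.0], [6.0, 20.0]]
-1 [[14.0, 104.0], [10.0, 144.0], [6.0, -160.0]]
```

```bash
python3 - <<'E'
from h import *
q0=np.radians(104.3); z=.048
ctrl.command_gripper(0.0)
ctrl.goto(tp(q0,.036,.15),rot(q0,1))
ctrl.move_l(tp(q0,.036,z),vel=.12)
print("touch",ctrl.move_l(tp(q0,.012,z),vel=.03,contact_N=1.5),ctrl.current_contact_force())
p=ctrl.current_tool_pos(); er,et=fr(q0); d=(p[:2]-piv)@et; print("d",d,"r",(p[:2]-piv)@er,ctrl.current_t())
open("d.txt","w").write(str(d))
f=[]
for q in np.linspace(104.3,4,14)[1:]:
    ctrl.move_l(tp(np.radians(q),d,z),vel=.06,ori=rot(np.radians(q),1)); f.append(round(float(np.linalg.norm(ctrl.current_contact_force())),1))
print(f,ctrl.current_t())
for n in("top","side","wrist"): cv2.imwrite(f"pics/{n}1.png",ctrl.read_camera(n))
im=cv2.imread("pics/top1.png")
cv2.imwrite("pics/crop1.png",cv2.resize(im[170:320,240:440],None,fx=4,fy=4,interpolation=cv2.INTER_CUBIC))
E
```

```text
touch True [-0.04499718 -1.26297219  0.39309507]
d 0.01763375684038652 r 0.05275346924191067 6.1917
[0.6, 0.9, 0.7, 0.6, 0.9, 1.5, 0.7, 0.6, 0.2, 1.1, 0.5, 0.6, 0.4] 9.8833
```

View pics/crop1.png

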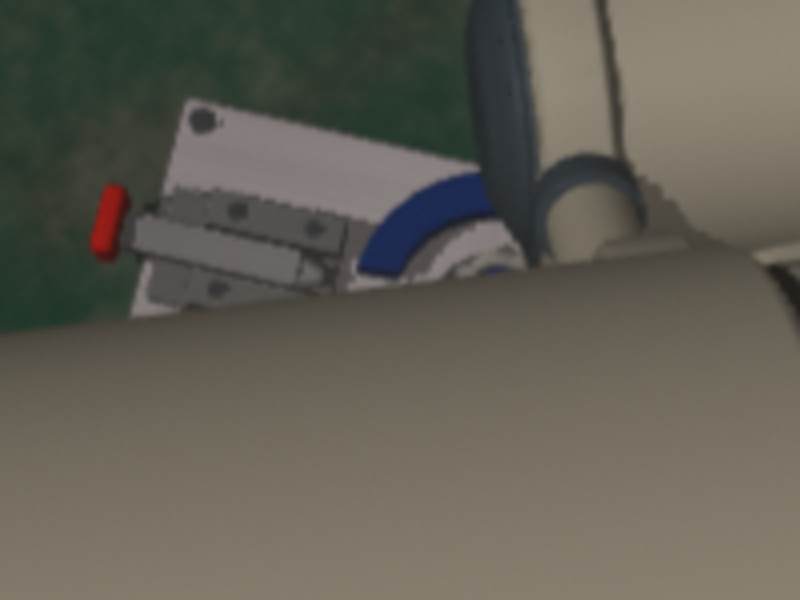

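The turntable has turned and the slot edge is now at crop (380,275), next to the bar tip. The arm covers the rest, so I measure the peg from the side view.

```bash
python3 - <<'E'
from h import *
si=cv2.imread("pics/side1.png"); n,l,s,c=cv2.connectedComponentsWithStats(red(si))
for i in range(1,n):
    if s[i,4]>15 and 240<c[i][0]<400 and c[i][1]>150: print(s[i],c[i].round(1))
for q in(0,4,8): print(q,proj("side",np.r_[piv+.053*fr(np.radians(q))[0],.055]), proj("top",np.r_[piv-.062*fr(np.radians(q))[0],.038]))
cv2.imwrite("pics/crop2.png",cv2.resize(si[150:300,240:440],None,fx=4,fy=4,interpolation=cv2.INTER_CUBIC))
E
```

```text
[338 192   8  13  74] [341.7 197.1]
[269 265  15  19 205] [276.  274.1]
[286 317  14  12 107] [292.1 321.3]
0 [[343.53248087 197.89744225]] [[327.69927655 239.63862754]]
4 [[341.86988667 197.29743128]] [[327.19352824 242.10447309]]
8 [[340.15272808 196.76749926]] [[326.86304645 244.60249613]]
```

View pics/crop2.png

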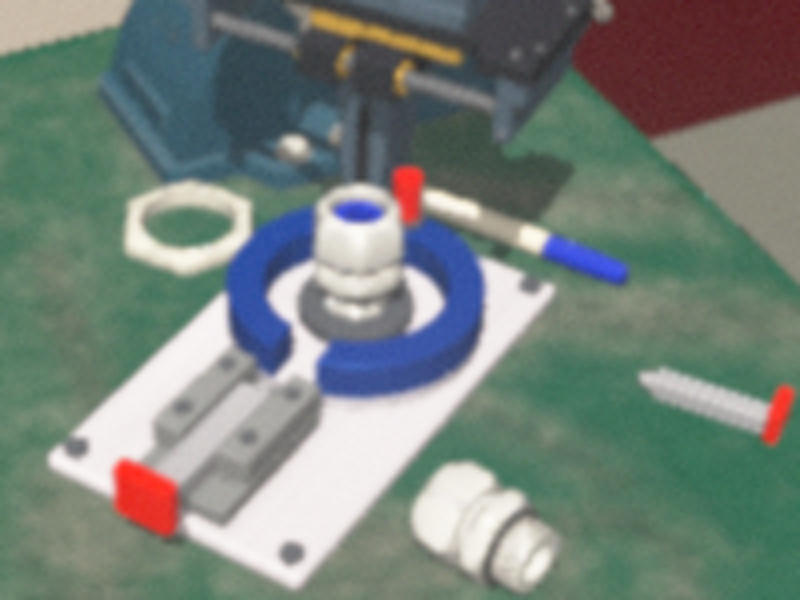

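The side view shows the slot nearly facing the bar and the peg at (341.7,197.1), which gives about 4.3°, as commanded. I finish the last 4°, back off and check from above the bar head.

```bash
python3 - <<'E'
from h import *
d=float(open("d.txt").read()); z=.048
ctrl.move_l(tp(0,d,z),vel=.03,ori=rot(0,1))
ctrl.move_l(tp(0,d+.015,z),vel=.08)
ctrl.move_l(tp(0,d+.015,.16),vel=.2)
ex,ey=fr(0)
R=rot(np.pi/2,1)
ctrl.goto(np.r_[piv-.215*ex,.16],R)
print(ctrl.current_t(),ctrl.current_q())
T=np.eye(4);T[:3,:3]=ctrl.current_eef_rot();T[:3,3]=ctrl.current_tool_pos()
W=T@ctrl.camera_params("wrist")["T_tool_cam"]
ims={n:ctrl.read_camera(n) for n in("top","side","wrist")}
for n,i in ims.items(): cv2.imwrite(f"pics/{n}2.png",i)
for k in("top","side"):
    n,l,s,c=cv2.connectedComponentsWithStats(red(ims[k]))
    for i in range(1,n):
        if s[i,4]>15 and 240<c[i][0]<440 and 150<c[i][1]<300: print(k,s[i],c[i].round(1))
for q in(-3,0,3): print(q,proj("side",np.r_[piv+.053*fr(np.radians(q))[0],.055]),proj("top",np.r_[piv+.053*fr(np.radians(q))[0],.062]))
a=ims["top"][170:320,240:440]; b=ims["side"][150:300,240:440]
cv2.imwrite("pics/crop3.png",cv2.resize(np.hstack([a,b]),None,fx=2,fy=2,interpolation=cv2.INTER_CUBIC))
E
```

```text
12.4667 [ 3.04682134e+01  3.32088495e+01  7.71307627e+01 -1.65055699e-02
  6.97550555e+01 -4.53783947e+01]
top [391 249   9   9  64] [394.8 252.9]
side [340 192   7  14  76] [342.9 198.3]
side [431 247   7  14  55] [434.1 253.2]
side [268 265  16  19 214] [275.9 273.9]
-3 [[344.73911992 198.39205948]] [[394.99726791 254.65232424]]
0 [[343.53248087 197.89744225]] [[395.39941641 253.04678185]]
3 [[342.29094503 197.44094958]] [[395.71544086 251.42255231]]
```

View pics/crop3.png

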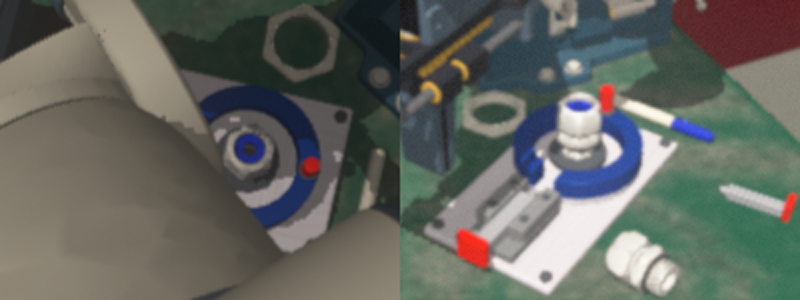

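The peg is at (394.8,252.9) in the top view and (342.9,198.3) in the side view, so the angle is 0° within 1°. The side view shows the slot facing the bar, so I push the head.

```bash
python3 - <<'E'
from h import *
ex,ey=fr(0)
P=lambda x,z:np.r_[piv+x*ex,z]
X=lambda:round(float((ctrl.current_tool_pos()[:2]-piv)@ex),4)
ctrl.move_l(P(-.215,.028),vel=.12)
print(ctrl.move_l(P(-.135,.028),vel=.03,contact_N=12),X(),ctrl.current_contact_force(),ctrl.current_t())
im=ctrl.read_camera("side"); cv2.imwrite("pics/side3.png",im)
cv2.imwrite("pics/crop4.png",cv2.resize(im[150:300,240:440],None,fx=4,fy=4,interpolation=cv2.INTER_CUBIC))
E
```

```text
True -0.1521 [1.00393895 4.52547641 1.00817345] 15.75
```

View pics/crop4.png

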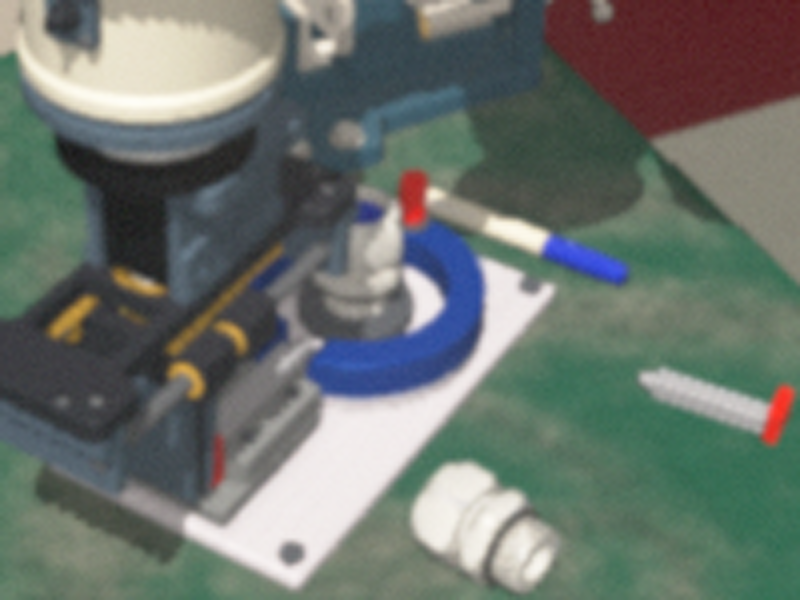

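The head now looks close against the guide, with the bar through the slot. I press once more to seat it, then retreat and check.

```bash
python3 - <<'E'
from h import *
ex,ey=fr(0)
P=lambda x,z:np.r_[piv+x*ex,z]
X=lambda:round(float((ctrl.current_tool_pos()[:2]-piv)@ex),4)
print(ctrl.move_l(P(-.142,.028),vel=.02,contact_N=25),X(),ctrl.current_contact_force())
ctrl.move_l(P(-.20,.028),vel=.1); ctrl.move_l(P(-.20,.2),vel=.2)
ctrl.movej([-60,28.281,77.091,0,74.628,-5.472]); ctrl.sleep(.3)
print(ctrl.current_t())
ims={n:ctrl.read_camera(n) for n in("top","side")}
for k in ims:
    n,l,s,c=cv2.connectedComponentsWithStats(red(ims[k]))
    for i in range(1,n):
        if s[i,4]>15 and 240<c[i][0]<440 and 150<c[i][1]<300: print(k,s[i],c[i].round(1))
print("head",[proj("top",P(x,.045)).round(1).tolist() for x in(-.1354,-.137)],[proj("side",P(x,.034)).round(1).tolist() for x in(-.1354,-.14)])
a=ims["top"][170:320,240:440]; b=ims["side"][150:300,240:440]
cv2.imwrite("pics/crop5.png",cv2.resize(np.hstack([a,b]),None,fx=2,fy=2,interpolation=cv2.INTER_CUBIC))
E
```

```text
True -0.1521 [-0.01414358  6.59760486  2.54611782]
21.1333
top [282 221   8  18  95] [285.5 229.1]
top [391 249   9   9  63] [394.8 252.8]
side [340 193   7  13  72] [342.8 198.4]
side [431 247   7  14  56] [434.1 253.3]
side [280 254  15  17 193] [287.  261.9]
head [[[285.5, 229.0]], [[284.5, 228.8]]] [[[287.9, 261.7]], [[286.3, 263.2]]]
```

View pics/crop5.png

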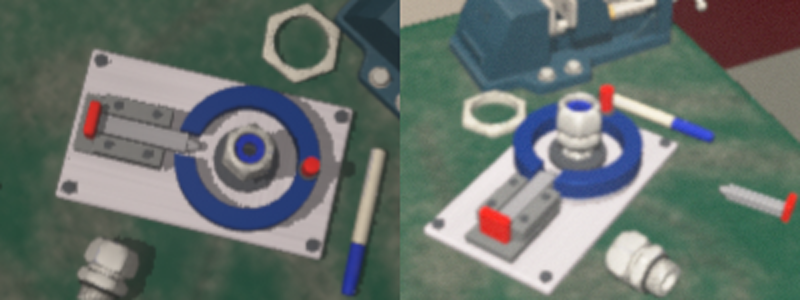

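The bar tip is through the slot, and the head at (285.5,229.1) in the top view matches the home position. It did not move when pressed harder, and the loose parts are where they were.

```bash
python3 -c "
from bench import ctrl
print(ctrl.sign_off())"
```

```text
the job is handed in; nothing more can be done
None
```

The turntable is locked and the job is handed in: the slot faces the bar, the bar is through it with its red head against the guide, and the gland, locknut and pen were not touched.

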